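# Close the inlay pots with their stacked lids

## Task

Shut the silver supplies away: take the stack of four brass lids apart and put each lid on the open brass pot of its size, lying fully home on the rim with its skirt inside the mouth. Set the lids down rather than dropping them, and leave the pots standing where they are and the hammer and punch block undisturbed.

Things in the scene. Friction and masses are not known exactly. Their poses are not given: they have to be found in the camera images.
- lid_tiny: smallest of four brass lids, top of the stack, about 70 g. Plate 60 mm across, 3 thick; under it a hollow tapered skirt 18 deep, 42 across at the plate, 32 at its lower edge; on it a round knob 16 across, 15 high (grip its upper 12). Origin: centre of the skirt's lower edge, z up; plate top z = 21, knob top z = 36. Stacked, a skirt stands on the plate below, round its knob.
- lid_small: second smallest of four brass lids, second from the top, about 100 g. Plate 74 mm across, 3 thick; under it a hollow tapered skirt 18 deep, 56 across at the plate, 46 at its lower edge; on it a round knob 16 across, 15 high (grip its upper 12). Origin: centre of the skirt's lower edge, z up; plate top z = 21, knob top z = 36. Stacked, a skirt stands on the plate below, round its knob.
- lid_medium: second largest of four brass lids, third from the top, about 150 g. Plate 88 mm across, 3 thick; under it a hollow tapered skirt 18 deep, 70 across at the plate, 60 at its lower edge; on it a round knob 16 across, 15 high (grip its upper 12). Origin: centre of the skirt's lower edge, z up; plate top z = 21, knob top z = 36. Stacked, a skirt stands on the plate below, round its knob.
- lid_large: largest of four brass lids, bottom of the stack, about 200 g. Plate 102 mm across, 3 thick; under it a hollow tapered skirt 18 deep, 84 across at the plate, 74 at its lower edge; on it a round knob 16 across, 15 high (grip its upper 12). Origin: centre of the skirt's lower edge, z up; plate top z = 21, knob top z = 36. Stacked, a skirt stands on the plate below, round its knob.
- pot_tiny: smallest of four open brass pots, with round silver blanks low inside; 44 mm high, mouth 48 across, wall 4, about 250 g, loose on the bench. Origin: centre of its underside, z up; rim z = 44. Takes the smallest lid; when fully home the plate lies on the rim, the lid's origin 26 mm above the pot's.
- pot_small: second smallest of four open brass pots, with silver ferrules low inside; 50 mm high, mouth 62 across, wall 4, about 360 g, loose on the bench. Origin: centre of its underside, z up; rim z = 50. Takes the second smallest lid; when fully home the plate lies on the rim, the lid's origin 32 mm above the pot's.
- pot_medium: second largest of four open brass pots, with silver rings low inside; 56 mm high, mouth 76 across, wall 4, about 480 g, loose on the bench. Origin: centre of its underside, z up; rim z = 56. Takes the second largest lid; when fully home the plate lies on the rim, the lid's origin 38 mm above the pot's.
- pot_large: largest of four open brass pots, with white bangles low inside; 62 mm high, mouth 90 across, wall 4, about 620 g, loose on the bench. Origin: centre of its underside, z up; rim z = 62. Takes the largest lid; when fully home the plate lies on the rim, the lid's origin 44 mm above the pot's.
- hammer: chasing hammer lying among the pots, steel head 66 mm wide (21 mm thick), wooden handle along its x, 210 mm long and up to 21 mm high; origin on the bench under the middle of the handle. Bystander.
- punch_block: wooden block 75 x 58 x 45 mm with six steel punches standing in it, up to 100 mm high in all; origin: centre of its underside. Bystander.

How it is judged:
By the outcome, as a careful person would: the job done as asked, in the order asked, and still so for the second after the job is handed in, with the robot touching nothing.
It also fails if it takes over 120 s, if anything falls off the work surface, if the arm or the gripper's body presses on something with over 40 N, if the wrist force passes 120 N, or if a joint passes its speed limit or range.

## Robot

A 7-joint arm with a two-finger parallel gripper is mounted at the origin on the work surface. World frame = base frame: x ahead of the robot, y to its left, z up, the work surface at z = 0. Lengths are in m, angles in rad, forces in N, time in s.
With the tool pointing down it reaches from about 0.4 to 0.85 m from the base axis. Payload 4.5 kg.
Tool frame: the origin (TCP) lies at the very end of the fingers, on their centre line; the grasp point (between the pads) lies 19 mm behind it (r.grip_depth is the z of the grasp point in the tool frame, in m); z points along the fingers, y is the line along which they close (so a half turn about z gives the same grasp; the last joint's range is limited). The gripper opens to 88 mm and grips with 3 to 60 N. Pads are 18 mm wide; open, the fingers measure 123 mm over their backs; the gripper's body (75 mm by 187 mm) begins 45 mm behind the grasp point.
Start: joints at [1.275, 0.689, -0.195, 1.565, 0.157, 0.902, -0.215], TCP at [0.202, -0.591, 0.239] pointing down, gripper open.
Joint ranges: [-3.01, 3.01], [-0.46, 2.08], [-1.47, 1.51], [0.13, 2.56], [-1, 4.14], [0.04, 2.09], [-2.66, 2.66]. Speed limits (rad/s): [2.57, 2.57, 3.14, 3.14, 3.14, 3.14, 3.14].

## Interface

Orientations are given as a unit quaternion [x, y, z, w].
In Python, from plant import r, camrig, probe_bus gives the robot as it stands (r), with the cameras (camrig) and the readings (probe_bus).
- The arm moves only by the tool drive_effector, called in YAML: its name, and indented under it one key for each argument. Schema: {"type":"object","properties":{"motion":{"type":"object","properties":{"ticks":{"type":"array","items":{"type":"array","items":{"type":"number"},"minItems":7,"maxItems":7},"minItems":1,"maxItems":10}},"additionalProperties":false,"required":["ticks"]},"grip_force":{"type":"number"},"only":{"type":"string"},"quiet":{"type":"boolean"},"lines":{"type":"string"}},"required":["motion"],"additionalProperties":false}. motion is an object whose key "ticks" holds a list of rows, 1 to 10 of them, each of 7 numbers: the opening from 0.0 (shut) to 1.0 (fully open), then dx, dy, dz in fractions of the full range, 1 being 100 cm, then a rotation vector rx, ry, rz in fractions of the full range, 1 being 4 rad; each row is the pose to reach, as a shift and turn from the pose commanded when the call began, along the tool's axes at that moment; what a row does not reach only later rows make up. A row lasts 1/10 s, in which the tool goes at most 0.05 m and 0.15 rad, less where a joint would pass 70% of its speed; a pose out of reach is approached as far as the arm can. The fingers move at their own pace and stop on an object; grip_force is the grip in N (left out, the last holds). Time passes only in rows, so rows that do not move let the fingers close. The tool returns the time, the measured TCP pose, the force, the opening and the grip force at its end. only (a regular expression) keeps the lines of the reply that match it, lines (a string "A,B") keeps lines A to B, and quiet returns only ok. Shift and turn numbers lie between -1 and 1, and a call with a number outside is refused. Input that does not fit is refused with a message, and nothing moves.
- probe_bus.get_state(): the state, without advancing time (a new reading comes with each control period).
- camrig.snapshot(name): name is "scene" or "top" or "wrist"; returns the picture (384x512x3 uint8, red, green, blue); there is no depth.
- camrig.camera_params(name): a dict with "fx", "fy", "cx", "cy" (pixels), "rvec" (rotation vector, rad) and "tvec" (3), from world to camera coordinates, as OpenCV has them. Camera axes: x right, y down, z forward; pixel columns grow to the right and rows downward; lengths in m; the calibration is good to about 2 mm. The wrist camera is an equidistant fisheye: a pixel r from the principal point sees the ray r / f radians off the axis. A picture is of the moment at which its call begins: read the wrist's pose just before it. camera_params takes no time and is no camera call; for the wrist camera it gives the pose at the moment of the call.
- r.finish_job(): hands the job in; it is judged then, once.
The state is a dict: "clock": time; "q": joint angles; "qd": joint speeds; "joint_torque": joint torques, N m; "tool_pos": TCP position; "eef_rot": TCP orientation; "contact_force": force on the tool from outside, world axes, zero at the start; "moment": the same for the moment, N m; "opening": opening from 0.0 (shut) to 1.0 (fully open); "finger_force": force on a finger pad.
Only numpy, scipy, OpenCV 4.12 (cv2) and the standard library are available. Lean on these libraries where they do the work, as an engineer would, in place of code of your own. Each camera call takes 0.05 s, during which the arm holds its last target. There are 200 camera calls.

## Working session

There is one attempt and no reset: what is moved stays moved. The work goes in short steps, Python scripts to look and compute and a tool call to move; the robot and the scene stay as the last step left them, time stands still between calls to the robot, and variables do not carry over. Pictures are saved under pics/ and viewed, at most 14 in all, crops included, and the job is handed in when it is done.

```bash
ls; mkdir -p pics
```

Run:
```python
from plant import r, camrig, probe_bus
import cv2
for n in("scene","top"):
    cv2.imwrite(f"pics/{n}0.png",camrig.snapshot(n)[:,:,::-1]); print(n,camrig.camera_params(n))
print(camrig.camera_params("wrist")); s=probe_bus.get_state(); print(s)
```

```text
pics
plant.py
scene {'fx': 498.28847436175244, 'fy': 498.28847436175244, 'cx': 254.66394888330674, 'cy': 192.83777614012715, 'rvec': array([ 1.59180435,  2.2810354 , -0.63229627]), 'tvec': array([ 0.17773181, -0.42436198,  1.61934461])}
top {'fx': 491.54806819683637, 'fy': 491.54806819683637, 'cx': 256.3475838957104, 'cy': 191.19677749907922, 'rvec': array([ 2.17563446, -2.17932957,  0.08409016]), 'tvec': array([-0.01018977,  0.53026881,  1.03497934])}
{'fx': 297.3186396354542, 'fy': 297.3186396354542, 'cx': 257.7248377615232, 'cy': 193.1031383955616, 'rvec': array([-2.33098643,  1.66544402,  0.2774226 ]), 'tvec': array([-0.62295611, -0.04328616,  0.39340128])}
{'clock': 0.1, 'q': array([ 1.27478946,  0.68985981, -0.19450392,  1.56620374,  0.15730979,
        0.90246193, -0.21509533]), 'qd': array([-0.00109667, -0.00058329,  0.00015925, -0.00291466,  0.00098804,
       -0.00095165, -0.00012312]), 'joint_torque': array([-3.14024204e-03, -5.28500283e+01, -1.27149191e+00, -1.53839475e+01,
       -5.25394140e-02,  1.93656015e-03,  6.06755862e-05]), 'tool_pos': array([ 0.20219115, -0.59082795,  0.23802463]), 'eef_rot': array([ 9.86428164e-01,  1.64191601e-01, -1.89310069e-04, -7.47920959e-04]), 'contact_force': array([-0.32845379,  0.56142716, -0.28462041]), 'moment': array([ 0.03411828,  0.01314891, -0.00861232]), 'finger_force': 0.0, 'opening': 0.9991493199710841}
```

View pics/scene0.png

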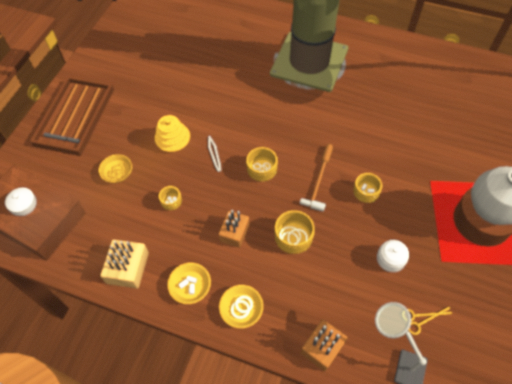

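View pics/top0.png

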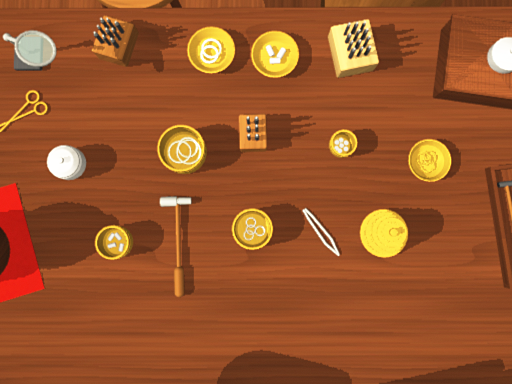

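The pictures show the stack at top-view (384,233). The pots are tiny (343,143), small (114,242), medium (252,229) and large (182,148). The hammer is at (178,245) and a punch block at (252,131). The bowls at (211,50), (275,53) and (430,160) are lookalikes.

Run:
```python
import cv2,numpy as np
t=cv2.imread("pics/top0.png");s=cv2.imread("pics/scene0.png")
def c(i,u,v): return cv2.resize(i[v-32:v+32,u-32:u+32],(160,160)[:2] if 0 else (160,160),interpolation=cv2.INTER_NEAREST)
T=[(343,143),(114,242),(252,229),(182,148),(384,233)];S=[(171,198),(367,187),(262,163),(294,232),(172,133)]
cv2.imwrite("pics/crops.png",np.vstack([np.hstack([c(t,*p) for p in T]),np.hstack([c(s,*p) for p in S])]))
```

```text
(no output)
```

View pics/crops.png

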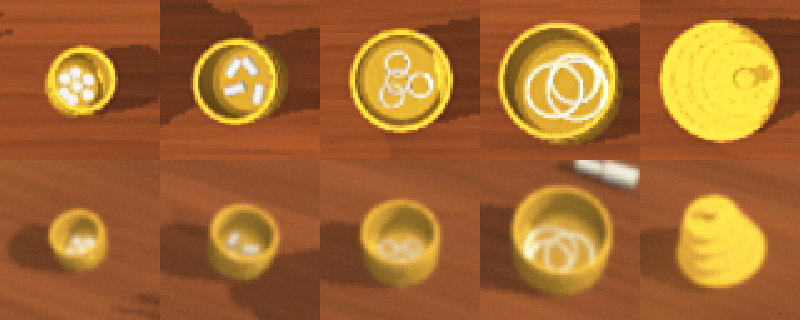

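Run:
```python
from plant import r, camrig, probe_bus
from scipy.spatial.transform import Rotation as R
print(R.from_quat(probe_bus.get_state()['eef_rot']).as_matrix().round(3))
```

Create h.py:
```python
import cv2,numpy as np
from scipy.spatial.transform import Rotation as R
def ray(p,uv,fish=False):
    M=R.from_rotvec(p["rvec"]).as_matrix(); x=(np.array(uv,float)-[p["cx"],p["cy"]])/p["fx"]
    if fish:
        a=np.hypot(*x.T)if x.ndim>1 else np.hypot(*x); d=np.c_[(x.T*np.sinc(a/np.pi)).T.reshape(-1,2),np.cos(a).reshape(-1)]
        # x=a*dir -> sin(a)*dir = x*sin(a)/a
    else: d=np.c_[x.reshape(-1,2),np.ones(x.size//2)]
    return -M.T@p["tvec"], d@M
def plane(p,uv,z,fish=False):
    o,d=ray(p,uv,fish); return o+d*((z-o[2])/d[:,2])[:,None]
def meet(rays):
    A=np.zeros((3,3));b=np.zeros(3)
    for o,d in rays:
        d=d/np.linalg.norm(d);P=np.eye(3)-np.outer(d,d);A+=P;b+=P@o
    X=np.linalg.solve(A,b); return X,[np.linalg.norm(np.cross(X-o,d/np.linalg.norm(d))) for o,d in rays]
def circ(P):
    for _ in range(5):
        s=np.linalg.lstsq(np.c_[2*P[:,:2],np.ones(len(P))],(P[:,:2]**2).sum(1),rcond=None)[0]
        rr=np.sqrt(s[2]+s[0]**2+s[1]**2); e=abs(np.hypot(*(P[:,:2]-s[:2]).T)-rr); P=P[e<=max(.0008,np.percentile(e,85))]
    return s[:2],rr,e.std()
```

Run:
```python
from h import *
from plant import r, camrig, probe_bus
pt,ps=camrig.camera_params("top"),camrig.camera_params("scene")
t=cv2.imread("pics/top0.png");s=cv2.imread("pics/scene0.png")
T=[(343,143),(114,242),(252,229),(182,148),(384,233)];S=[(171,198),(367,187),(262,163),(294,232),(172,133)]
def ell(i,u,v,k):
    m=np.zeros(i.shape[:2],np.uint8); w=32
    c=i[v-w:v+w,u-w:u+w].astype(int); G=c[:,:,1];Rr=c[:,:,2];B=c[:,:,0]
    yel=(G>.62*Rr)&(B<.6*Rr)&(Rr>60)
    th=np.percentile(Rr[yel],k) if k else 0
    m[v-w:v+w,u-w:u+w]=yel&(Rr>=th)
    cs=max(cv2.findContours(m,cv2.RETR_EXTERNAL,cv2.CHAIN_APPROX_NONE)[0],key=cv2.contourArea if not k else len)[:,0]
    return cs,cv2.fitEllipse(cs),yel.sum()
for n,a,b,h in zip("tiny small medium large stack".split(),T,S,(.044,.05,.056,.062,.02)):
    ct,e1,n1=ell(t,*a,0); cs,e2,n2=ell(s,*b,0)
    print(n,np.round(e1[0],1),np.round(e1[1],1),n1,np.round(e2[0],1),np.round(e2[1],1),n2)
    print("   top circle on rim plane",circ(plane(pt,ct,h)), "base-plane",circ(plane(pt,ct,0)))
    # rim arc in scene: upper part of the silhouette (above its widest row)
    c2=cs[cs[:,1]<(cs[:,1].min()+.33*np.ptp(cs[:,1]))]
    for z in (h-.015,h,h+.015): print("   scene arc z",z,circ(plane(ps,c2,z)))
o,_=ray(pt,(0,0));print(o,ray(ps,(0,0))[0])
```

```text
tiny [342.6 143.1] [26.5 28.9] 506 [169.8 197.4] [23.6 25.4] 459
   top circle on rim plane (array([ 0.63061998, -0.1939657 ]), np.float64(0.02950630913470212), np.float64(0.00029326037808886457)) base-plane (array([ 0.63858773, -0.20156996]), np.float64(0.030765839173937225), np.float64(0.0003057787264131008))
   scene arc z 0.028999999999999998 (array([ 0.61981331, -0.20385824]), np.float64(0.029270875887968395), np.float64(0.00015708368991388814))
   scene arc z 0.044 (array([ 0.62692576, -0.1977992 ]), np.float64(0.028890743245748994), np.float64(0.0001550436881618243))
   scene arc z 0.059 (array([ 0.63403821, -0.19174016]), np.float64(0.02851061060353067), np.float64(0.0001530036864099392))
small [113.3 241.9] [33.9 37.9] 928 [367.3 187.3] [29.2 31.3] 717
   top circle on rim plane (array([0.42294606, 0.28585051]), np.float64(0.03822618958733049), np.float64(0.0003515871395201039)) base-plane (array([0.42192055, 0.30056978]), np.float64(0.04009131209030253), np.float64(0.00036874168965235547))
   scene arc z 0.035 (array([0.40900574, 0.28994712]), np.float64(0.03716358496407706
[... 1758 characters left out ...]
cle on rim plane (array([ 0.44076187, -0.28254011]), np.float64(0.05080867929326077), np.float64(0.00022854577789544543)) base-plane (array([ 0.44070115, -0.28759745]), np.float64(0.05177209296653187), np.float64(0.00023287937070780548))
   scene arc z 0.005000000000000001 (array([ 0.38832745, -0.31867225]), np.float64(0.038873923617789186), np.float64(0.0003255652627707088))
   scene arc z 0.02 (array([ 0.39824017, -0.31127584]), np.float64(0.03837935540201716), np.float64(0.0003214233029132604))
   scene arc z 0.035 (array([ 0.40815289, -0.30387943]), np.float64(0.03788478718624601), np.float64(0.0003172813430565506))
[ 0.44396402 -0.01582491  1.07476351] [1.16748462 0.26269833 1.18402614]
```

The rows are not in the units I measure in: turns go in shares of 4 rad. I convert before sending: 0.33 rad is 0.0825.

drive_effector:
  motion: {"ticks":[[0.5, 0.324, -0.21, 0, 0, 0, 0.0825], [0.5, 0.324, -0.21, 0, 0, 0, 0.0825], [0.5, 0.324, -0.21, 0, 0, 0, 0.0825], [0.5, 0.324, -0.21, 0, 0, 0, 0.0825], [0.5, 0.324, -0.21, 0, 0, 0, 0.0825], [0.5, 0.324, -0.21, 0, 0, 0, 0.0825], [0.5, 0.324, -0.21, 0, 0, 0, 0.0825], [0.5, 0.324, -0.21, 0, 0, 0, 0.0825], [0.5, 0.324, -0.21, 0, 0, 0, 0.0825], [0.5, 0.324, -0.21, 0, 0, 0, 0.0825]]}
  grip_force: 20

```text
clock: 1.1
tool_pos: [0.441, -0.2871, 0.2385]
eef_rot: [1.0, 0.001, -0.0, -0.0]
contact_force: [-0.5, -0.4, -0.7]
opening: 0.498
finger_force: 0.0
```

Run:
```python
from plant import r, camrig, probe_bus
import cv2,numpy as np
from h import *
p=camrig.camera_params("wrist");cv2.imwrite("pics/w1.png",camrig.snapshot("wrist")[:,:,::-1]);np.save("pics/w1.npy",p)
s=probe_bus.get_state();print(s["tool_pos"],R.from_quat(s["eef_rot"]).as_matrix().round(3),s["q"].round(2),ray(p,(0,0),1)[0])
```

```text
[ 0.44010226 -0.28840741  0.23848907] [[ 1.    -0.001 -0.001]
 [-0.001 -1.    -0.001]
 [-0.001  0.001 -1.   ]] [ 0.53  0.56 -0.06  1.87  0.05  0.72 -1.13] [ 0.52585758 -0.28594498  0.38518515]
```

View pics/w1.png

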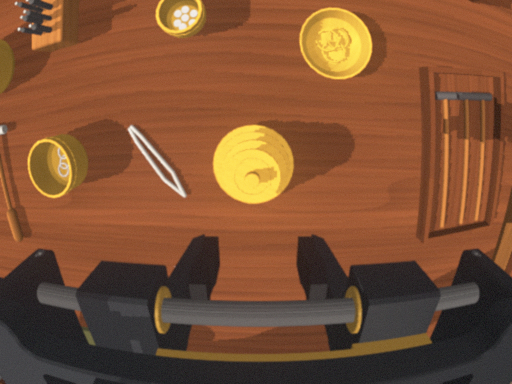

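Stack circle centred about (254,164), tiny lid's knob near (254,178); the medium pot is at (57,166), the tiny at (181,15). I'll zoom on the stack and compute.

Run:
```python
from h import *
i=cv2.imread("pics/w1.png");c=i[114:214,204:304].astype(float);c=np.clip((c-c.min((0,1)))/(c.max((0,1))-c.min((0,1)))*255,0,255)
c=cv2.resize(c.astype(np.uint8),(400,400),interpolation=cv2.INTER_CUBIC)
t=cv2.imread("pics/top0.png")[203:263,354:414];s=cv2.imread("pics/scene0.png")[103:163,142:202]
g=np.vstack([cv2.resize(x,(200,200),interpolation=cv2.INTER_CUBIC) for x in(t,s)])
cv2.imwrite("pics/w1c.png",np.hstack([c,g]))
p=np.load("pics/w1.npy",allow_pickle=True).item()
for uv,z in(((254,178),.099),((254,164),.02)):print(plane(p,uv,z,True))
```

```text
[[ 0.44463157 -0.28198758  0.099     ]]
[[ 0.44055985 -0.28092776  0.02      ]]
```

View pics/w1c.png

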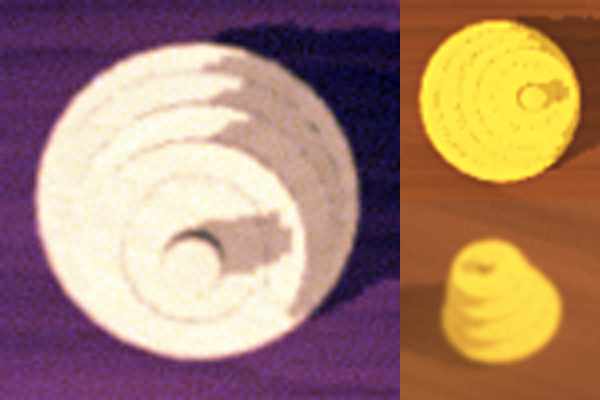

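Run:
```python
from h import *
from plant import r, camrig, probe_bus
p=np.load("pics/w1.npy",allow_pickle=True).item();pt=camrig.camera_params("top")
rays=[(o,d[0]) for o,d in(ray(p,(252,179.5),True),ray(pt,(393.6,232.1)))]
print("knob top",meet(rays))
print(plane(p,(252,179.5),.099,True),plane(pt,(393.6,232.1),.099))
```

```text
knob top (array([ 0.44311313, -0.28081274,  0.10210393]), [np.float64(0.0011243395978822997), np.float64(0.0011243395978823632)])
[[ 0.44306603 -0.27998055  0.099     ]] [[ 0.4423181  -0.28249096  0.099     ]]
```

Knob top triangulates to (0.443,-0.281,0.102), agreeing with the expected 0.099. I'll go down and grip the tiny lid.

drive_effector:
  motion: {"ticks":[[0.5, 0.003, -0.007, 0.05, 0, 0, 0], [0.5, 0.003, -0.007, 0.1, 0, 0, 0], [0.5, 0.003, -0.007, 0.125, 0, 0, 0], [0.5, 0.003, -0.007, 0.14, 0, 0, 0], [0.5, 0.003, -0.007, 0.15, 0, 0, 0], [0.5, 0.003, -0.007, 0.151, 0, 0, 0], [0, 0.003, -0.007, 0.151, 0, 0, 0], [0, 0.003, -0.007, 0.151, 0, 0, 0], [0, 0.003, -0.007, 0.151, 0, 0, 0], [0, 0.003, -0.007, 0.151, 0, 0, 0]]}
  grip_force: 20

```text
clock: 2.15
tool_pos: [0.4443, -0.281, 0.0884]
eef_rot: [1.0, -0.0, 0.001, 0.0]
contact_force: [0.2, 0.6, 0.1]
opening: 0.175
finger_force: 20.0
```

drive_effector:
  motion: {"ticks":[[0, 0, 0, 0, 0, 0, 0], [0, 0, 0, 0, 0, 0, 0]]}

```text
clock: 2.35
tool_pos: [0.4443, -0.281, 0.0882]
eef_rot: [1.0, -0.0, 0.0, 0.0]
contact_force: [0.7, -0.1, 3.1]
opening: 0.167
finger_force: 20.0
```

drive_effector:
  motion: {"ticks":[[0, 0, 0, -0.015, 0, 0, 0], [0, 0, 0, -0.04, 0, 0, 0], [0, 0, 0, -0.09, 0, 0, 0], [0, 0.03, -0.02, -0.112, 0, 0, 0], [0, 0.06, -0.05, -0.112, 0, 0, 0], [0, 0.09, -0.08, -0.112, 0, 0, 0], [0, 0.106, -0.086, -0.112, 0, 0, 0], [0, 0.106, -0.086, -0.112, 0, 0, 0], [0, 0.106, -0.086, -0.112, 0, 0, 0]]}

```text
clock: 3.25
tool_pos: [0.5488, -0.1953, 0.1993]
eef_rot: [1.0, -0.0, -0.001, 0.0]
contact_force: [0.2, -0.2, -0.1]
opening: 0.172
finger_force: 20.0
```

Create look.py:
```python
import sys; from h import *; from plant import r, camrig, probe_bus
n=sys.argv[1];p=camrig.camera_params("wrist");i=camrig.snapshot("wrist")[:,:,::-1]
cv2.imwrite(f"pics/{n}.png",i);np.save(f"pics/{n}.npy",p)
s=probe_bus.get_state();print(s["tool_pos"].round(4),"rot",R.from_quat(s["eef_rot"]).as_matrix().round(3)[:2].tolist(),s["opening"],s["q"].round(2))
```

```bash
python3 look.py w2
```

```text
[ 0.5482 -0.1961  0.1993] rot [[1.0, -0.002, -0.002], [-0.002, -1.0, -0.001]] 0.1703043875338095 [ 0.28  0.68 -0.03  1.74  0.03  0.72 -1.34]
```

View pics/w2.png

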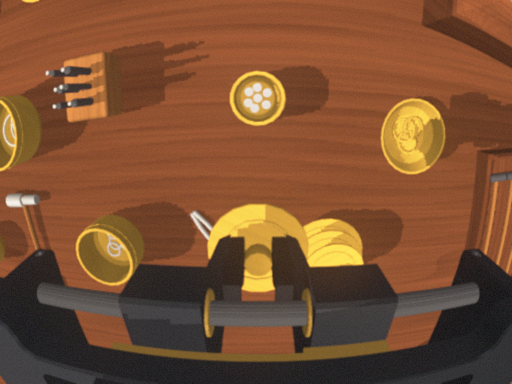

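The lid hangs level in the fingers with its plate centred near (258,247). Tiny pot rim is centred near (258,98), the rest of the stack at (332,243).

Create rim.py:
```python
# rim.py pic u v z [topu topv]: rim centre from wrist picture, with the top view for the height
import sys; from h import *; from plant import r, camrig, probe_bus
def rim(i,p,u,v,z,fish):
    c=i.astype(int);B,G,Rr=c[:,:,0],c[:,:,1],c[:,:,2]
    m=((G>.62*Rr)&(B<.6*Rr)&(Rr>60)).astype(np.uint8); m=cv2.morphologyEx(m,cv2.MORPH_CLOSE,np.ones((3,3)))
    cs=[k[:,0] for k in cv2.findContours(m,cv2.RETR_EXTERNAL,cv2.CHAIN_APPROX_NONE)[0] if cv2.pointPolygonTest(k,(u,v),False)>=0][0]
    P=plane(p,cs,z,fish)[:,:2]; o=ray(p,(0,0),fish)[0][:2]; c=P.mean(0);d=c-o;L=np.linalg.norm(d)
    if L>.04: P=P[(P-c)@(d/L)>-.1*np.ptp(P,0).max()]
    return circ(P)
if __name__=="__main__":
    n,u,v,z=sys.argv[1],*map(float,sys.argv[2:5]);i=cv2.imread(f"pics/{n}.png");p=np.load(f"pics/{n}.npy",allow_pickle=True).item()
    w=rim(i,p,u,v,z,True);print("wrist",w)
    if len(sys.argv)>5:
        a,b=map(float,sys.argv[5:7]);t=cv2.imread("pics/top0.png");pt=camrig.camera_params("top")
        print("top",rim(t,pt,a,b,z,False))
        zz=np.arange(z-.03,z+.03,.002);e=[np.linalg.norm(rim(i,p,u,v,k,True)[0]-rim(t,pt,a,b,k,False)[0]) for k in zz];print("views agree at z",zz[np.argmin(e)],min(e))
    x=probe_bus.get_state()["tool_pos"];D=w[0]-x[:2];print("tool dx dy to centre",D[0].round(4),-D[1].round(4))
```

```bash
python3 rim.py w2 258 98 .044 343 143; python3 rim.py w2 110 250 .056 252 229
```

```text
wrist (array([ 0.63134332, -0.19383902]), np.float64(0.028351266513790267), np.float64(0.00018300269268657873))
top (array([ 0.63208786, -0.19594531]), np.float64(0.02824023117874658), np.float64(0.0002459414348942249))
views agree at z 0.05200000000000003 0.0010449508710733517
tool dx dy to centre 0.0832 -0.0022
wrist (array([0.44937302, 0.00067016]), np.float64(0.04332107454333455), np.float64(0.00022153547147310204))
top (array([ 0.4501422 , -0.00206561]), np.float64(0.04191389299469003), np.float64(0.00020088372532634077))
views agree at z 0.05800000000000003 0.0015241395669897328
tool dx dy to centre -0.0988 -0.1968
```

Create held.py:
```python
# held.py pic dz : centre of held lid's plate rel. to TCP (arc above the fingers), dz plate below TCP
import sys; from h import *; from plant import r, camrig, probe_bus
n,dz=sys.argv[1],float(sys.argv[2]);i=cv2.imread(f"pics/{n}.png").astype(int);p=np.load(f"pics/{n}.npy",allow_pickle=True).item();t=probe_bus.get_state()["tool_pos"]
vmax=int(sys.argv[3]) if len(sys.argv)>3 else 235
B,G,Rr=i[:,:,0],i[:,:,1],i[:,:,2];m=((G>.62*Rr)&(B<.6*Rr)&(Rr>60));P=[]
for u in range(190,330):
    v=vmax
    while v>0 and not m[v,u]: v-=1
    if v<vmax-3: continue
    while v>0 and m[v,u]: v-=1
    if v>120: P.append((u,v+.5))
q=plane(p,P,t[2]-dz,True);q=q[np.abs(q[:,1]-t[1])<.02] ;c=circ(q);print("plate centre - TCP",(c[0]-t[:2]).round(4),c[1:],len(q))
```

```bash
python3 held.py w2 .003 225
```

```text
plate centre - TCP [0.0002 0.002 ] (np.float64(0.029370913795562215), np.float64(0.00014077863290551506)) 73
```

drive_effector:
  motion: {"ticks":[[0, 0.042, -0.001, 0, 0, 0, 0], [0, 0.07, -0.001, 0.03, 0, 0, 0], [0, 0.083, -0.001, 0.07, 0, 0, 0], [0, 0.083, -0.001, 0.1, 0, 0, 0], [0, 0.083, -0.001, 0.12, 0, 0, 0], [0, 0.083, -0.001, 0.13, 0, 0, 0], [0, 0.083, -0.001, 0.137, 0, 0, 0], [0, 0.083, -0.001, 0.142, 0, 0, 0], [0, 0.083, -0.001, 0.145, 0, 0, 0], [0, 0.083, -0.001, 0.145, 0, 0, 0]]}

```text
clock: 4.3
tool_pos: [0.6332, -0.194, 0.0552]
eef_rot: [1.0, -0.0, 0.0, 0.0]
contact_force: [0.0, -0.2, -0.6]
opening: 0.168
finger_force: 20.0
```

drive_effector:
  motion: {"ticks":[[0, 0, 0, 0.001, 0, 0, 0], [0, 0, 0, 0.002, 0, 0, 0], [0, 0, 0, 0.002, 0, 0, 0]]}

```text
clock: 4.6
tool_pos: [0.6331, -0.1937, 0.0529]
eef_rot: [1.0, -0.0, 0.0, 0.0]
contact_force: [0.3, -0.4, -0.1]
opening: 0.168
finger_force: 20.0
```

drive_effector:
  motion: {"ticks":[[0, 0, 0, 0.001, 0, 0, 0], [0, 0, 0, 0.002, 0, 0, 0], [0, 0, 0, 0.002, 0, 0, 0]]}

```text
clock: 4.9
tool_pos: [0.6333, -0.1938, 0.0525]
eef_rot: [1.0, -0.0, 0.0, 0.0]
contact_force: [-2.0, 1.3, 9.9]
opening: 0.17
finger_force: 20.0
```

drive_effector:
  motion: {"ticks":[[0, 0, 0, 0.001, 0, 0, 0], [0, 0, 0, 0.001, 0, 0, 0]]}

```text
clock: 5.1
tool_pos: [0.6334, -0.1938, 0.0524]
eef_rot: [1.0, -0.0, 0.001, 0.0]
contact_force: [-4.7, 1.9, 15.9]
opening: 0.169
finger_force: 20.0
```

drive_effector:
  motion: {"ticks":[[0, 0, 0, -0.002, 0, 0, 0], [0, 0, 0, -0.002, 0, 0, 0], [0.4, 0, 0, -0.002, 0, 0, 0], [0.4, 0, 0, -0.002, 0, 0, 0], [0.4, 0, 0, -0.002, 0, 0, 0], [0.4, 0, 0, -0.02, 0, 0, 0], [0.4, 0, 0, -0.06, 0, 0, 0], [0.4, -0.05, 0, -0.1, 0, 0, 0], [0.4, -0.1, 0, -0.1, 0, 0, 0], [0.4, -0.1, 0, -0.1, 0, 0, 0]]}

```text
clock: 6.1
tool_pos: [0.5268, -0.1946, 0.152]
eef_rot: [1.0, -0.001, -0.002, 0.0]
contact_force: [0.3, 0.1, -0.3]
opening: 0.399
finger_force: 0.0
```

```bash
python3 look.py w3; python3 rim.py w3 250 105 .047
```

```text
[ 0.5277 -0.1947  0.1519] rot [[1.0, -0.003, -0.004], [-0.003, -1.0, -0.001]] 0.39985537600618964 [ 0.29  0.73 -0.03  1.84  0.04  0.58 -1.34]
wrist (array([ 0.63104067, -0.1926528 ]), np.float64(0.030273023776720795), np.float64(0.0001620459751746844))
tool dx dy to centre 0.1033 -0.0021
```

View pics/w3.png

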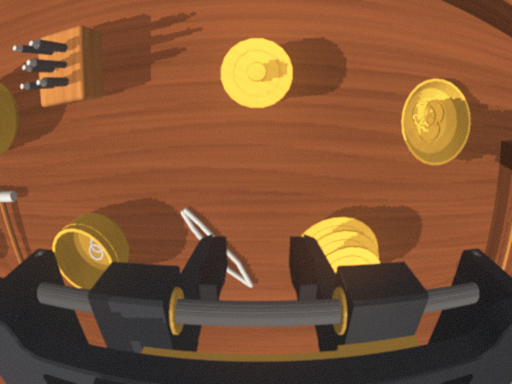

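Tiny lid sits flat at (257,73); its plate fits radius 30.3 mm at home height. I'll go back over the stack.

drive_effector:
  motion: {"ticks":[[0.5, -0.035, 0.035, -0.02, 0, 0, 0], [0.5, -0.065, 0.07, -0.04, 0, 0, 0], [0.5, -0.084, 0.088, -0.05, 0, 0, 0], [0.5, -0.084, 0.088, -0.05, 0, 0, 0], [0.5, -0.084, 0.088, -0.05, 0, 0, 0]]}

```text
clock: 6.65
tool_pos: [0.4502, -0.2823, 0.2006]
eef_rot: [1.0, -0.001, 0.001, 0.0]
contact_force: [-0.0, 0.3, -0.4]
opening: 0.501
finger_force: 0.0
```

```bash
python3 look.py w4
```

Run:
```python
import cv2
from plant import r, camrig, probe_bus
t=camrig.snapshot("top")[:,:,::-1];cv2.imwrite("pics/top1.png",t)
```

```bash
python3 -c "
import cv2,numpy as np
a=cv2.imread('pics/w4.png')[120:240,190:310];b=cv2.imread('pics/top1.png')[203:263,354:414]
cv2.imwrite('pics/c4.png',np.hstack([cv2.resize(a,(400,400),interpolation=2),cv2.resize(b,(400,400),interpolation=2)]))"
```

```text
[ 0.4506 -0.2811  0.2001] rot [[1.0, 0.001, 0.002], [0.001, -1.0, 0.0]] 0.49984016860559866 [ 0.51  0.62 -0.07  1.9   0.06  0.63 -1.16]
```

View pics/c4.png

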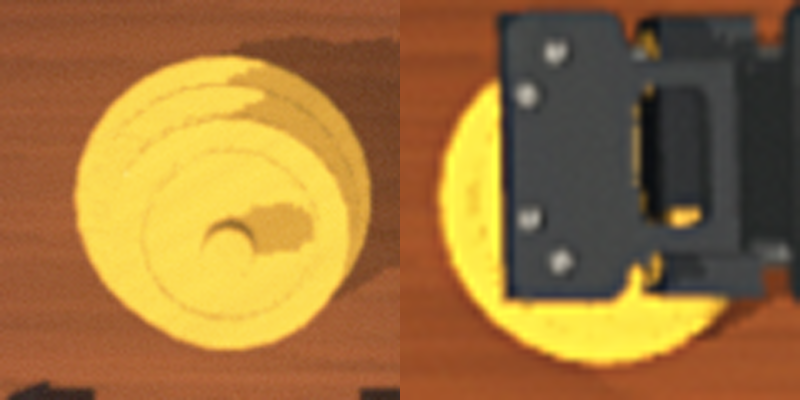

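```bash
python3 -c "
from h import *
p=np.load('pics/w4.npy',allow_pickle=True).item();print(plane(p,(258.7,196.2),.078,True))"
```

```text
[[ 0.44084888 -0.2819495   0.078     ]]
```

drive_effector:
  motion: {"ticks":[[0.5, -0.003, 0, 0.05, 0, 0, 0], [0.5, -0.003, 0, 0.06, 0, 0, 0], [0.5, -0.003, 0, 0.06, 0, 0, 0]]}

```text
clock: 7.05
tool_pos: [0.4455, -0.2798, 0.138]
eef_rot: [1.0, 0.001, -0.002, -0.001]
contact_force: [-1.0, -0.3, 0.3]
opening: 0.502
finger_force: 0.0
```

```bash
python3 look.py w5
python3 -c "
import cv2,numpy as np
a=cv2.imread('pics/w4.png')[150:240,210:300];b=cv2.imread('pics/w5.png')[170:290,200:320]
cv2.imwrite('pics/c5.png',np.hstack([cv2.resize(a,(400,400),interpolation=2),cv2.resize(b,(400,400),interpolation=2)]))"
```

```text
[ 0.4464 -0.2807  0.1394] rot [[1.0, 0.002, -0.001], [0.002, -1.0, 0.001]] 0.49826334093119645 [ 0.51  0.71 -0.06  1.95  0.08  0.48 -1.17]
```

View pics/c5.png

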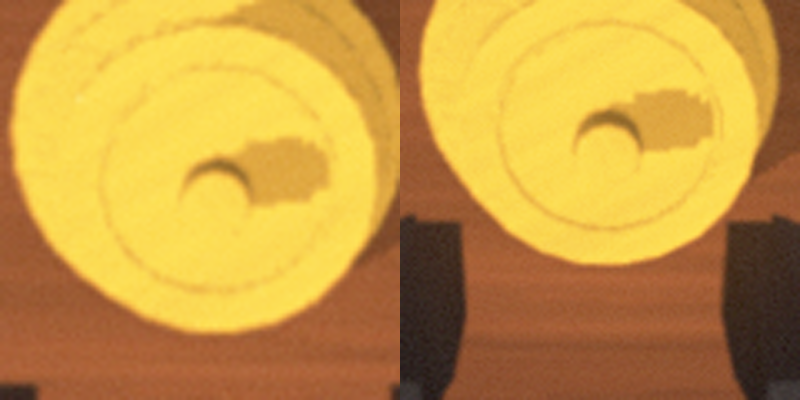

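```bash
python3 -c "
from h import *
a,b=[np.load(f'pics/{n}.npy',allow_pickle=True).item() for n in('w4','w5')]
rs=[(o,d[0]) for o,d in(ray(a,(258.2,195.7),True),ray(b,(262.1,216.8),True))]
print(meet(rs),plane(a,(258.2,195.7),.078,True),plane(b,(262.1,216.8),.078,True))"
```

```text
(array([ 0.44295219, -0.28155992,  0.08257763]), [np.float64(9.413964665541276e-05), np.float64(9.413964665547275e-05)]) [[ 0.44135737 -0.28147003  0.078     ]] [[ 0.44097502 -0.28171127  0.078     ]]
```

drive_effector:
  motion: {"ticks":[[0.5, -0.004, 0.001, 0.04, 0, 0, 0], [0.5, -0.004, 0.001, 0.06, 0, 0, 0], [0.5, -0.004, 0.001, 0.07, 0, 0, 0], [0.5, -0.004, 0.001, 0.071, 0, 0, 0], [0.5, -0.004, 0.001, 0.071, 0, 0, 0], [0, -0.004, 0.001, 0.071, 0, 0, 0], [0, -0.004, 0.001, 0.071, 0, 0, 0], [0, -0.004, 0.001, 0.071, 0, 0, 0], [0, -0.004, 0.001, 0.071, 0, 0, 0], [0, -0.004, 0.001, 0.071, 0, 0, 0]]}
  grip_force: 20

```text
clock: 8.1
tool_pos: [0.4422, -0.2829, 0.069]
eef_rot: [1.0, -0.0, 0.0, 0.0]
contact_force: [0.9, -0.6, 1.7]
opening: 0.166
finger_force: 20.0
```

drive_effector:
  motion: {"ticks":[[0, 0, 0, 0, 0, 0, 0]]}

```text
clock: 8.2
tool_pos: [0.4422, -0.2829, 0.0689]
eef_rot: [1.0, -0.0, 0.0, 0.0]
contact_force: [0.5, -0.4, 1.5]
opening: 0.17
finger_force: 20.0
```

drive_effector:
  motion: {"ticks":[[0, 0, 0, -0.015, 0, 0, 0], [0, 0, 0, -0.05, 0, 0, 0], [0, 0, -0.01, -0.1, 0, 0, 0], [0, 0, -0.04, -0.14, 0, 0, 0], [0, 0, -0.09, -0.14, 0, 0, 0], [0, 0, -0.14, -0.14, 0, 0, 0], [0, 0, -0.19, -0.14, 0, 0, 0], [0, -0.01, -0.24, -0.14, 0, 0, 0], [0, -0.02, -0.29, -0.14, 0, 0, 0], [0, -0.022, -0.34, -0.14, 0, 0, 0]]}

```text
clock: 9.2
tool_pos: [0.4182, 0.0562, 0.2085]
eef_rot: [1.0, -0.0, -0.001, 0.0]
contact_force: [1.3, -0.7, -1.0]
opening: 0.167
finger_force: 20.0
```

drive_effector:
  motion: {"ticks":[[0, 0, -0.04, 0, 0, 0, 0], [0, 0, -0.07, 0, 0, 0, 0], [0, 0, -0.073, 0, 0, 0, 0], [0, 0, -0.073, 0, 0, 0, 0]]}

```text
clock: 9.6
tool_pos: [0.4197, 0.1283, 0.2085]
eef_rot: [1.0, 0.001, -0.0, 0.0]
contact_force: [-0.4, 0.1, -1.5]
opening: 0.17
finger_force: 20.0
```

```bash
python3 look.py w6
```

Run:
```python
from rim import *
n="w6";i=cv2.imread(f"pics/{n}.png");p=np.load(f"pics/{n}.npy",allow_pickle=True).item()
q=np.array([.42,.287,.05]);M=R.from_rotvec(p["rvec"]).as_matrix();c=M@q+p["tvec"];a=np.arctan2(np.hypot(*c[:2]),c[2]);print(c[:2]/np.hypot(*c[:2])*a*p["fx"]+[p["cx"],p["cy"]])
```

```bash
python3 held.py w6 .006 225
```

```text
[0.4197 0.127  0.2085] rot [[1.0, -0.0, -0.001], [-0.0, -1.0, -0.001]] 0.16858064705149464 [-0.42  0.51  0.04  2.14 -0.04  0.49 -1.93]
[120.57833103 177.08793019]
plate centre - TCP [0.0016 0.0027] (np.float64(0.03526150593088397), np.float64(0.00014453452055486894)) 73
```

View pics/w6.png

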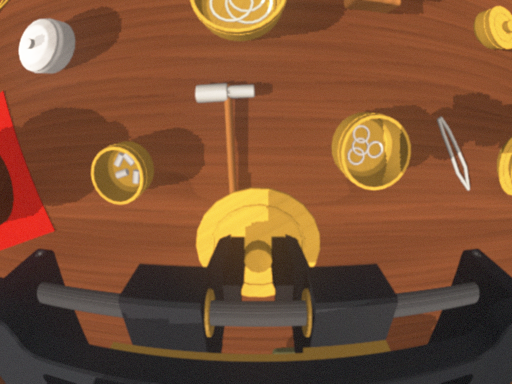

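Small pot at (122,173), medium at (371,151), and the held lid is level near (258,245).

```bash
python3 rim.py w6 122 173 .05 114 242;python3 rim.py w6 385 170 .056 252 229
```

```text
wrist (array([0.42201258, 0.29324629]), np.float64(0.035662625887570264), np.float64(0.00020101770046074605))
top (array([0.42277798, 0.28946923]), np.float64(0.03521621090915702), np.float64(0.00023265828535977174))
views agree at z 0.06000000000000004 0.0022215415683823755
tool dx dy to centre 0.0023 -0.1662
wrist (array([0.44955836, 0.00101053]), np.float64(0.04276995074103708), np.float64(0.00020901236136199237))
top (array([ 0.4501422 , -0.00206561]), np.float64(0.04191389299469003), np.float64(0.00020088372532634077))
views agree at z 0.050000000000000024 0.0017562833229622396
tool dx dy to centre 0.0298 0.126
```

drive_effector:
  motion: {"ticks":[[0, 0, -0.05, 0, 0, 0, 0], [0, 0.001, -0.1, 0, 0, 0, 0], [0, 0.001, -0.145, 0, 0, 0, 0], [0, 0.001, -0.163, 0.03, 0, 0, 0], [0, 0.001, -0.163, 0.07, 0, 0, 0], [0, 0.001, -0.163, 0.1, 0, 0, 0], [0, 0.001, -0.163, 0.12, 0, 0, 0], [0, 0.001, -0.163, 0.132, 0, 0, 0], [0, 0.001, -0.163, 0.138, 0, 0, 0], [0, 0.001, -0.163, 0.142, 0, 0, 0]]}

```text
clock: 10.65
tool_pos: [0.4218, 0.2901, 0.0668]
eef_rot: [1.0, -0.001, 0.0, 0.0]
contact_force: [-0.7, -0.6, -1.2]
opening: 0.169
finger_force: 20.0
```

drive_effector:
  motion: {"ticks":[[0, 0, 0, 0.001, 0, 0, 0], [0, 0, 0, 0.002, 0, 0, 0], [0, 0, 0, 0.002, 0, 0, 0]]}

```text
clock: 10.95
tool_pos: [0.4215, 0.291, 0.0652]
eef_rot: [1.0, -0.0, 0.0, -0.0]
contact_force: [-0.5, 0.8, -0.2]
opening: 0.169
finger_force: 20.0
```

drive_effector:
  motion: {"ticks":[[0, 0, 0, 0.001, 0, 0, 0], [0, 0, 0, 0.002, 0, 0, 0], [0, 0, 0, 0.003, 0, 0, 0], [0, 0, 0, 0.004, 0, 0, 0], [0, 0, 0, 0.004, 0, 0, 0]]}

```text
clock: 11.45
tool_pos: [0.4211, 0.2907, 0.0605]
eef_rot: [1.0, -0.0, -0.0, 0.0]
contact_force: [-0.4, -1.2, -2.0]
opening: 0.17
finger_force: 20.0
```

drive_effector:
  motion: {"ticks":[[0, 0, 0, 0.001, 0, 0, 0], [0, 0, 0, 0.002, 0, 0, 0], [0, 0, 0, 0.002, 0, 0, 0]]}

```text
clock: 11.75
tool_pos: [0.4212, 0.2908, 0.0599]
eef_rot: [1.0, -0.0, 0.0, -0.0]
contact_force: [-1.7, -1.2, 10.9]
opening: 0.166
finger_force: 20.0
```

drive_effector:
  motion: {"ticks":[[0, 0, 0, -0.001, 0, 0, 0], [0.4, 0, 0, -0.001, 0, 0, 0], [0.4, 0, 0, -0.001, 0, 0, 0], [0.4, 0, 0, -0.001, 0, 0, 0], [0.4, 0, 0, -0.02, 0, 0, 0], [0.4, 0, 0, -0.06, 0, 0, 0], [0.4, 0, 0.02, -0.1, 0, 0, 0], [0.4, 0, 0.07, -0.14, 0, 0, 0], [0.4, 0, 0.12, -0.14, 0, 0, 0], [0.4, 0, 0.16, -0.14, 0, 0, 0]]}

```text
clock: 12.75
tool_pos: [0.4219, 0.1314, 0.2]
eef_rot: [1.0, 0.001, 0.002, -0.001]
contact_force: [0.8, -1.0, -0.1]
opening: 0.399
finger_force: 0.0
```

```bash
python3 look.py w7; python3 rim.py w7 122 173 .053
```

Run:
```python
from plant import r, camrig, probe_bus
import cv2
cv2.imwrite("pics/top2.png",camrig.snapshot("top")[:,:,::-1])
```

```text
[0.4204 0.12   0.1996] rot [[1.0, -0.013, -0.001], [-0.013, -1.0, -0.007]] 0.4018960489248924 [-0.41  0.53  0.04  2.16 -0.03  0.46 -1.94]
wrist (array([0.42030684, 0.29300212]), np.float64(0.03759029851048885), np.float64(0.00019117265309645642))
tool dx dy to centre -0.0001 -0.173
```

drive_effector:
  motion: {"ticks":[[0.5, 0.002, 0.05, 0, 0, 0, 0], [0.5, 0.004, 0.1, 0, 0, 0, 0], [0.5, 0.006, 0.15, 0, 0, 0, 0], [0.5, 0.01, 0.2, 0, 0, 0, 0], [0.5, 0.012, 0.25, 0, 0, 0, 0], [0.5, 0.015, 0.3, 0, 0, 0, 0], [0.5, 0.017, 0.35, 0, 0, 0, 0], [0.5, 0.02, 0.4, 0.01, 0, 0, 0], [0.5, 0.02, 0.412, 0.02, 0, 0, 0], [0.5, 0.02, 0.412, 0.02, 0, 0, 0]]}

```text
clock: 13.85
tool_pos: [0.4398, -0.2816, 0.1772]
eef_rot: [1.0, -0.002, -0.001, -0.0]
contact_force: [-0.4, 1.0, -0.3]
opening: 0.498
finger_force: 0.0
```

```bash
python3 look.py w8
```

```text
[ 0.4405 -0.279   0.1777] rot [[1.0, -0.001, -0.002], [-0.001, -1.0, 0.002]] 0.4985890924128108 [ 0.53  0.64 -0.09  1.94  0.1   0.56 -1.19]
```

drive_effector:
  motion: {"ticks":[[0.5, 0, 0, 0.04, 0, 0, 0], [0.5, 0, 0, 0.07, 0, 0, 0], [0.5, 0, 0, 0.07, 0, 0, 0]]}

```text
clock: 14.2
tool_pos: [0.4397, -0.2753, 0.1063]
eef_rot: [1.0, 0.002, -0.003, -0.002]
contact_force: [-0.2, 1.5, -0.1]
opening: 0.5
finger_force: 0.0
```

```bash
python3 look.py w9
python3 -c "
import cv2,numpy as np
a=cv2.imread('pics/w8.png')[130:250,200:320];b=cv2.imread('pics/w9.png')[150:270,200:320];c=cv2.imread('pics/w7.png')[120:230,70:180]
cv2.imwrite('pics/c9.png',np.hstack([cv2.resize(a,(300,300),interpolation=2),cv2.resize(b,(300,300),interpolation=2),cv2.resize(c,(200,300),interpolation=2)]))"
```

```text
[ 0.4407 -0.2764  0.108 ] rot [[1.0, 0.004, -0.003], [0.004, -1.0, 0.003]] 0.5015572530405262 [ 0.51  0.76 -0.07  1.99  0.12  0.4  -1.21]
```

View pics/c9.png

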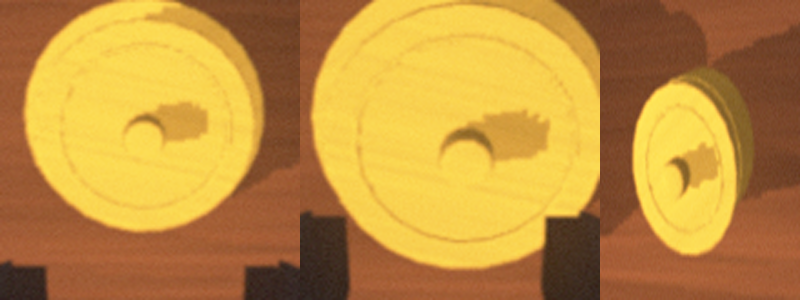

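Small lid is home and flat (fit radius 37.6 mm at home height). The medium knob is at (258,185) in the higher view and (266,215) in the lower.

```bash
python3 -c "
from h import *
a,b=[np.load(f'pics/{n}.npy',allow_pickle=True).item() for n in('w8','w9')]
rs=[(o,d[0]) for o,d in(ray(a,(258,185.2),True),ray(b,(266.4,214.8),True))]
print(meet(rs),plane(a,(258,185.2),.057,True),plane(b,(266.4,214.8),.057,True))
from plant import r, camrig, probe_bus; print(probe_bus.get_state()['tool_pos'])"
```

```text
(array([ 0.44188411, -0.2802236 ,  0.05800973]), [np.float64(0.0002545681086195899), np.float64(0.0002545681086195197)]) [[ 0.44163713 -0.28046763  0.057     ]] [[ 0.44138056 -0.28000551  0.057     ]]
[ 0.44072162 -0.27642936  0.10798693]
```

drive_effector:
  motion: {"ticks":[[0.5, 0, 0, 0.01, 0, 0, 0], [0.5, 0, 0, 0.02, 0, 0, 0], [0.5, 0, 0, 0.03, 0, 0, 0], [0.5, 0, 0, 0.03, 0, 0, 0]]}

```text
clock: 14.65
tool_pos: [0.4406, -0.2794, 0.0778]
eef_rot: [1.0, -0.0, -0.001, -0.0]
contact_force: [-0.9, -1.3, -0.1]
opening: 0.496
finger_force: 0.0
```

drive_effector:
  motion: {"ticks":[[0.5, 0.001, 0.002, 0.015, 0, 0, 0], [0.5, 0.001, 0.002, 0.026, 0, 0, 0], [0.5, 0.001, 0.002, 0.031, 0, 0, 0], [0.5, 0.001, 0.002, 0.031, 0, 0, 0], [0, 0.001, 0.002, 0.031, 0, 0, 0], [0, 0.001, 0.002, 0.031, 0, 0, 0], [0, 0.001, 0.002, 0.031, 0, 0, 0], [0, 0.001, 0.002, 0.031, 0, 0, 0], [0, 0.001, 0.002, 0.031, 0, 0, 0], [0, 0.001, 0.002, 0.031, 0, 0, 0]]}
  grip_force: 25

```text
clock: 15.65
tool_pos: [0.4423, -0.2819, 0.0479]
eef_rot: [1.0, -0.0, 0.0, 0.0]
contact_force: [0.2, -0.3, 2.4]
opening: 0.167
finger_force: 25.0
```

drive_effector:
  motion: {"ticks":[[0, 0, 0, -0.015, 0, 0, 0], [0, 0, 0, -0.05, 0, 0, 0], [0, 0, -0.01, -0.1, 0, 0, 0], [0, 0.003, -0.04, -0.14, 0, 0, 0], [0, 0.007, -0.08, -0.15, 0, 0, 0], [0, 0.007, -0.11, -0.15, 0, 0, 0], [0, 0.007, -0.12, -0.15, 0, 0, 0], [0, 0.007, -0.12, -0.15, 0, 0, 0], [0, 0.007, -0.12, -0.15, 0, 0, 0]]}

```text
clock: 16.55
tool_pos: [0.4487, -0.1631, 0.1973]
eef_rot: [1.0, -0.001, -0.0, 0.001]
contact_force: [-0.0, -0.7, -0.8]
opening: 0.163
finger_force: 25.0
```

```bash
python3 look.py w10
```

Run:
```python
from rim import *
n="w10";p=np.load(f"pics/{n}.npy",allow_pickle=True).item()
q=np.array([.45,0,.056]);M=R.from_rotvec(p["rvec"]).as_matrix();c=M@q+p["tvec"];a=np.arctan2(np.hypot(*c[:2]),c[2]);uv=c[:2]/np.hypot(*c[:2])*a*p["fx"]+[p["cx"],p["cy"]];print(uv)
```

```bash
python3 held.py w10 .006 225
```

```text
[ 0.4487 -0.1636  0.1973] rot [[1.0, -0.003, -0.001], [-0.003, -1.0, -0.001]] 0.16588808762126012 [ 0.29  0.57 -0.06  2.05  0.07  0.53 -1.39]
[110.54279568 181.10324741]
plate centre - TCP [0.0009 0.0016] (np.float64(0.0423899781343114), np.float64(0.00015431515985294558)) 74
```

```bash
python3 rim.py w10 110 181 .056 252 229
```

Run:
```python
from rim import *
# same pot seen from the other side (w6) against this view: height and y without the wrist camera's own bias in one direction
A=[(cv2.imread(f"pics/{n}.png"),np.load(f"pics/{n}.npy",allow_pickle=True).item(),u,v) for n,u,v in(("w10",110,181),("w6",385,170))]
for z in(.046,.056,.066): print(z,[rim(i,p,u,v,z,True)[0].round(4) for i,p,u,v in A])
```

```text
wrist (array([0.44909492, 0.00118476]), np.float64(0.04248770361982671), np.float64(0.00020184012811442644))
top (array([ 0.4501422 , -0.00206561]), np.float64(0.04191389299469003), np.float64(0.00020088372532634077))
views agree at z 0.062000000000000034 0.0007381807019645553
tool dx dy to centre 0.0004 -0.1648
0.046 [array([0.4461, 0.0069]), array([ 0.4477, -0.0033])]
0.056 [array([0.4491, 0.0012]), array([0.4496, 0.001 ])]
0.066 [array([ 0.452 , -0.0045]), array([0.4514, 0.0053])]
```

drive_effector:
  motion: {"ticks":[[0, 0, -0.05, 0, 0, 0, 0], [0, 0, -0.1, 0, 0, 0, 0], [0, 0, -0.145, 0, 0, 0, 0], [0, 0, -0.163, 0.02, 0, 0, 0], [0, 0, -0.163, 0.06, 0, 0, 0], [0, 0, -0.163, 0.09, 0, 0, 0], [0, 0, -0.163, 0.107, 0, 0, 0], [0, 0, -0.163, 0.117, 0, 0, 0], [0, 0, -0.163, 0.122, 0, 0, 0], [0, 0, -0.163, 0.124, 0, 0, 0]]}

```text
clock: 17.6
tool_pos: [0.4496, 0.0005, 0.0735]
eef_rot: [1.0, -0.001, 0.0, 0.0]
contact_force: [0.8, 1.0, -2.1]
opening: 0.167
finger_force: 25.0
```

drive_effector:
  motion: {"ticks":[[0, 0, 0, 0.001, 0, 0, 0], [0, 0, 0, 0.002, 0, 0, 0], [0, 0, 0, 0.003, 0, 0, 0], [0, 0, 0, 0.003, 0, 0, 0]]}

```text
clock: 18.0
tool_pos: [0.4493, 0.0013, 0.071]
eef_rot: [1.0, -0.0, 0.0, -0.0]
contact_force: [-0.8, 0.1, -1.7]
opening: 0.165
finger_force: 25.0
```

drive_effector:
  motion: {"ticks":[[0, 0, 0, 0.001, 0, 0, 0], [0, 0, 0, 0.002, 0, 0, 0], [0, 0, 0, 0.003, 0, 0, 0], [0, 0, 0, 0.003, 0, 0, 0]]}

```text
clock: 18.4
tool_pos: [0.4491, 0.0013, 0.0675]
eef_rot: [1.0, -0.0, -0.0, 0.0]
contact_force: [-1.2, 0.0, -1.8]
opening: 0.167
finger_force: 25.0
```

drive_effector:
  motion: {"ticks":[[0, 0, 0.0015, 0, 0, 0, 0], [0, 0, 0.0015, 0.001, 0, 0, 0], [0, 0, 0.0015, 0.002, 0, 0, 0], [0, 0, 0.0015, 0.002, 0, 0, 0]]}

```text
clock: 18.8
tool_pos: [0.4492, -0.0003, 0.0657]
eef_rot: [1.0, -0.0, 0.0, 0.0]
contact_force: [-0.2, -0.2, -0.9]
opening: 0.168
finger_force: 25.0
```

drive_effector:
  motion: {"ticks":[[0, 0, 0, 0.001, 0, 0, 0], [0, 0, 0, 0.002, 0, 0, 0], [0, 0, 0, 0.002, 0, 0, 0]]}

```text
clock: 19.1
tool_pos: [0.4492, -0.0003, 0.0654]
eef_rot: [1.0, -0.0, 0.001, 0.0]
contact_force: [-2.5, 0.2, 23.0]
opening: 0.168
finger_force: 25.0
```

drive_effector:
  motion: {"ticks":[[0, 0, 0, -0.002, 0, 0, 0], [0.4, 0, 0, -0.002, 0, 0, 0], [0.4, 0, 0, -0.002, 0, 0, 0], [0.4, 0, 0, -0.002, 0, 0, 0], [0.4, 0, 0, -0.02, 0, 0, 0], [0.4, 0, 0, -0.06, 0, 0, 0], [0.4, 0, 0.02, -0.1, 0, 0, 0], [0.4, 0, 0.07, -0.13, 0, 0, 0], [0.4, 0, 0.12, -0.13, 0, 0, 0], [0.4, 0, 0.16, -0.13, 0, 0, 0]]}

```text
clock: 20.1
tool_pos: [0.4496, -0.1621, 0.1949]
eef_rot: [1.0, 0.0, 0.001, 0.0]
contact_force: [1.8, -0.0, -0.7]
opening: 0.402
finger_force: 0.0
```

```bash
python3 look.py w11; python3 rim.py w11 110 181 .059
```

```text
[ 0.4481 -0.1728  0.1945] rot [[1.0, -0.014, 0.002], [-0.014, -1.0, -0.008]] 0.3983821345568611 [ 0.31  0.57 -0.07  2.05  0.09  0.52 -1.41]
wrist (array([0.44760541, 0.00178899]), np.float64(0.04444628731911458), np.float64(0.0002119561105924701))
tool dx dy to centre -0.0005 -0.1746
```

drive_effector:
  motion: {"ticks":[[0.5, -0.003, 0.05, 0.01, 0, 0, 0], [0.5, -0.007, 0.1, 0.02, 0, 0, 0], [0.5, -0.007, 0.121, 0.04, 0, 0, 0], [0.5, -0.007, 0.121, 0.04, 0, 0, 0], [0.5, -0.007, 0.121, 0.04, 0, 0, 0], [0.5, -0.007, 0.121, 0.04, 0, 0, 0]]}

```text
clock: 20.75
tool_pos: [0.4426, -0.2793, 0.1539]
eef_rot: [1.0, 0.001, 0.0, -0.001]
contact_force: [0.0, 0.4, 0.5]
opening: 0.503
finger_force: 0.0
```

```bash
python3 look.py w12
```

```text
[ 0.4429 -0.2793  0.1542] rot [[1.0, 0.003, 0.001], [0.003, -1.0, 0.001]] 0.503101278809954 [ 0.54  0.69 -0.1   1.95  0.13  0.51 -1.22]
```

drive_effector:
  motion: {"ticks":[[0.5, 0, 0, 0.04, 0, 0, 0], [0.5, 0, 0, 0.07, 0, 0, 0], [0.5, 0, 0, 0.07, 0, 0, 0], [0.5, 0, 0, 0.07, 0, 0, 0]]}

```text
clock: 21.2
tool_pos: [0.4426, -0.2802, 0.0843]
eef_rot: [1.0, 0.001, -0.0, -0.0]
contact_force: [0.5, -0.5, -0.1]
opening: 0.499
finger_force: 0.0
```

```bash
python3 look.py w13
python3 -c "
import cv2,numpy as np
a=cv2.imread('pics/w12.png')[130:250,200:320];b=cv2.imread('pics/w13.png')[150:270,200:320];c=cv2.imread('pics/w11.png')[125:235,55:165]
cv2.imwrite('pics/c13.png',np.hstack([cv2.resize(a,(300,300),interpolation=2),cv2.resize(b,(300,300),interpolation=2),cv2.resize(c,(200,300),interpolation=2)]))"
```

```text
[ 0.4431 -0.2808  0.085 ] rot [[1.0, 0.001, 0.002], [0.001, -1.0, -0.001]] 0.49464671973642355 [ 0.52  0.81 -0.07  1.99  0.15  0.35 -1.24]
```

View pics/c13.png

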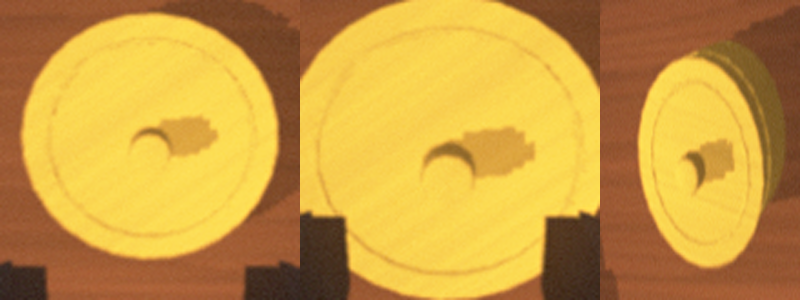

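Medium lid is home (fit radius 44.4 mm). The large lid's knob is at (260,190) and (259,220).

```bash
python3 -c "
from h import *
a,b=[np.load(f'pics/{n}.npy',allow_pickle=True).item() for n in('w12','w13')]
rs=[(o,d[0]) for o,d in(ray(a,(260,190),True),ray(b,(258.8,219.6),True))]
print(meet(rs),plane(a,(260,190),.036,True),plane(b,(258.8,219.6),.036,True))"
```

```text
(array([ 0.43981872, -0.27987877,  0.03294864]), [np.float64(0.00011021857264728364), np.float64(0.00011021857264733418)]) [[ 0.44081172 -0.27996951  0.036     ]] [[ 0.44116936 -0.27975957  0.036     ]]
```

drive_effector:
  motion: {"ticks":[[0.5, -0.0015, 0.001, 0.03, 0, 0, 0], [0.5, -0.0015, 0.001, 0.048, 0, 0, 0], [0.5, -0.0015, 0.001, 0.056, 0, 0, 0], [0.5, -0.0015, 0.001, 0.058, 0, 0, 0], [0.5, -0.0015, 0.001, 0.058, 0, 0, 0], [0, -0.0015, 0.001, 0.058, 0, 0, 0], [0, -0.0015, 0.001, 0.058, 0, 0, 0], [0, -0.0015, 0.001, 0.058, 0, 0, 0], [0, -0.0015, 0.001, 0.058, 0, 0, 0], [0, -0.0015, 0.001, 0.058, 0, 0, 0]]}
  grip_force: 30

```text
clock: 22.25
tool_pos: [0.4408, -0.2823, 0.026]
eef_rot: [1.0, -0.0, 0.0, 0.0]
contact_force: [0.4, -1.0, 3.4]
opening: 0.165
finger_force: 30.0
```

drive_effector:
  motion: {"ticks":[[0, 0, 0, 0, 0, 0, 0]]}

```text
clock: 22.35
tool_pos: [0.4407, -0.2823, 0.026]
eef_rot: [1.0, -0.0, 0.0, 0.0]
contact_force: [-0.1, 0.5, 3.7]
opening: 0.167
finger_force: 30.0
```

drive_effector:
  motion: {"ticks":[[0, 0, 0, -0.015, 0, 0, 0], [0, 0, 0, -0.05, 0, 0, 0], [0, 0, 0, -0.1, 0, 0, 0], [0, 0, -0.01, -0.145, 0, 0, 0], [0, 0, -0.04, -0.18, 0, 0, 0], [0, 0.01, -0.085, -0.194, 0, 0, 0], [0, 0.02, -0.13, -0.194, 0, 0, 0], [0, 0.03, -0.175, -0.194, 0, 0, 0], [0, 0.04, -0.22, -0.194, 0, 0, 0], [0, 0.05, -0.265, -0.194, 0, 0, 0]]}

```text
clock: 23.35
tool_pos: [0.4902, -0.0156, 0.2193]
eef_rot: [1.0, -0.0, -0.001, 0.0]
contact_force: [1.7, -0.1, -2.2]
opening: 0.168
finger_force: 30.0
```

drive_effector:
  motion: {"ticks":[[0, 0.01, -0.045, 0, 0, 0, 0], [0, 0.015, -0.09, 0, 0, 0, 0], [0, 0.02, -0.135, 0, 0, 0, 0], [0, 0.02, -0.155, 0, 0, 0, 0], [0, 0.02, -0.163, 0, 0, 0, 0], [0, 0.02, -0.163, 0, 0, 0, 0], [0, 0.02, -0.163, 0, 0, 0, 0], [0, 0.02, -0.163, 0, 0, 0, 0]]}

```text
clock: 24.15
tool_pos: [0.5107, 0.1432, 0.2195]
eef_rot: [1.0, -0.002, -0.0, 0.001]
contact_force: [-0.6, -0.4, -1.8]
opening: 0.162
finger_force: 30.0
```

```bash
python3 look.py w14
```

Run:
```python
from rim import *
n="w14";p=np.load(f"pics/{n}.npy",allow_pickle=True).item()
q=np.array([.616,.146,.062]);M=R.from_rotvec(p["rvec"]).as_matrix();c=M@q+p["tvec"];a=np.arctan2(np.hypot(*c[:2]),c[2]);uv=c[:2]/np.hypot(*c[:2])*a*p["fx"]+[p["cx"],p["cy"]];print(uv)
```

```bash
python3 held.py w14 .006 215
```

```text
[0.5107 0.1435 0.2196] rot [[1.0, -0.003, -0.0], [-0.003, -1.0, -0.001]] 0.16986068725850778 [-0.34  0.59 -0.04  1.88  0.03  0.68 -1.97]
[255.69680531  75.84241942]
plate centre - TCP [ 0.003  -0.0001] (np.float64(0.04696942931146853), np.float64(0.00017558894576560636)) 75
```

View pics/w14.png

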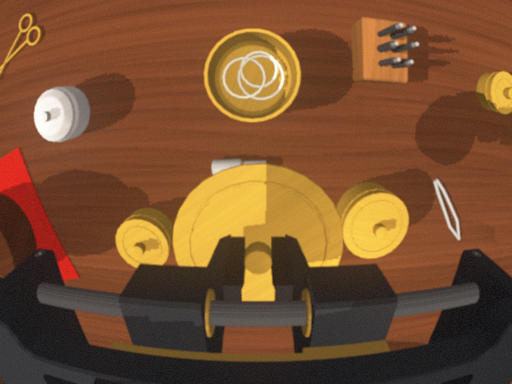

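The large lid is held level and centred about (258,245). Large pot's mouth centre is about (253,76), clear of the punch block at (383,50).

```bash
python3 rim.py w14 253 76 .062 182 148
```

Run:
```python
from rim import *
A=[(cv2.imread(f"pics/{n}.png"),np.load(f"pics/{n}.npy",allow_pickle=True).item(),u,v) for n,u,v in(("w14",110,181),)]
```

```text
wrist (array([0.61745455, 0.14761524]), np.float64(0.050841147634039664), np.float64(0.0005534275707023294))
top (array([0.61794624, 0.14678075]), np.float64(0.04902348289906544), np.float64(0.0002271433349857205))
views agree at z 0.060000000000000026 0.0008741722823841829
tool dx dy to centre 0.1067 -0.0041
```

```bash
sed -i 's/L>.04/L>.01/' rim.py; python3 rim.py w14 253 76 .062 182 148; sed 's/-.1\*np.ptp/-.35*np.ptp/' rim.py > /tmp/rim2.py; cp /tmp/rim2.py ./rim2.py; python3 rim2.py w14 253 76 .062
```

```text
wrist (array([0.61262914, 0.14803224]), np.float64(0.054025579133243996), np.float64(0.0006930069540419469))
top (array([0.61794624, 0.14678075]), np.float64(0.04902348289906544), np.float64(0.0002271433349857205))
views agree at z 0.07400000000000004 0.004962834946427021
tool dx dy to centre 0.1019 -0.0045
wrist (array([0.61525223, 0.14806363]), np.float64(0.05170533118305414), np.float64(0.0004942127055088918))
tool dx dy to centre 0.1045 -0.0045
```

Run:
```python
from h import *
i=cv2.imread("pics/w14.png");p=np.load("pics/w14.npy",allow_pickle=True).item()
c=i.astype(int);B,G,Rr=c[:,:,0],c[:,:,1],c[:,:,2];m=((G>.62*Rr)&(B<.6*Rr)&(Rr>60)).astype(np.uint8)[10:140,190:315]
k=max(cv2.findContours(m,cv2.RETR_EXTERNAL,cv2.CHAIN_APPROX_NONE)[0],key=len)[:,0]+[190,10]
P=plane(p,k,.062,True)[:,:2];q=P-[.618,.147];a=np.degrees(np.arctan2(q[:,1],q[:,0]));d=np.hypot(*q.T)
for b in range(-180,180,30):
    s=(a>=b)&(a<b+30);print(b,s.sum(),(d[s].mean()*1e3).round(1) if s.any() else '')
h=cv2.convexHull(k.astype(np.float32))[:,0];print(circ(plane(p,h,.062,True)))
```

```text
-180 24 48.9
-150 22 47.9
-120 41 48.2
-90 29 47.1
-60 25 47.6
-30 24 48.0
0 25 49.3
30 21 51.0
60 25 52.0
90 24 52.1
120 21 51.5
150 25 50.3
(array([0.61756855, 0.14965165]), np.float64(0.049890298664779446), np.float64(0.00015992715688099737))
```

drive_effector:
  motion: {"ticks":[[0, 0.045, -0.002, 0, 0, 0, 0], [0, 0.085, -0.0045, 0, 0, 0, 0], [0, 0.107, -0.0045, 0.02, 0, 0, 0], [0, 0.107, -0.0045, 0.055, 0, 0, 0], [0, 0.107, -0.0045, 0.085, 0, 0, 0], [0, 0.107, -0.0045, 0.107, 0, 0, 0], [0, 0.107, -0.0045, 0.122, 0, 0, 0], [0, 0.107, -0.0045, 0.132, 0, 0, 0], [0, 0.107, -0.0045, 0.137, 0, 0, 0], [0, 0.107, -0.0045, 0.137, 0, 0, 0]]}

```text
clock: 25.2
tool_pos: [0.6178, 0.1501, 0.0827]
eef_rot: [1.0, -0.0, 0.0, 0.0]
contact_force: [-1.0, 0.1, -1.4]
opening: 0.167
finger_force: 30.0
```

drive_effector:
  motion: {"ticks":[[0, 0, 0, 0.001, 0, 0, 0], [0, 0, 0, 0.002, 0, 0, 0], [0, 0, 0, 0.003, 0, 0, 0], [0, 0, 0, 0.003, 0, 0, 0]]}

```text
clock: 25.6
tool_pos: [0.6178, 0.1503, 0.0799]
eef_rot: [1.0, -0.0, 0.0, -0.0]
contact_force: [-0.1, 1.0, -1.7]
opening: 0.164
finger_force: 30.0
```

drive_effector:
  motion: {"ticks":[[0, 0, 0.002, 0.001, 0, 0, 0], [0, 0, 0.002, 0.003, 0, 0, 0], [0, 0, 0.002, 0.005, 0, 0, 0], [0, 0, 0.002, 0.007, 0, 0, 0], [0, 0, 0.002, 0.007, 0, 0, 0]]}

```text
clock: 26.1
tool_pos: [0.6174, 0.1482, 0.0722]
eef_rot: [1.0, -0.0, -0.0, 0.0]
contact_force: [-0.3, 0.3, -2.2]
opening: 0.165
finger_force: 30.0
```

drive_effector:
  motion: {"ticks":[[0, 0, 0, 0.001, 0, 0, 0], [0, 0, 0, 0.002, 0, 0, 0], [0, 0, 0, 0.002, 0, 0, 0]]}

```text
clock: 26.4
tool_pos: [0.6177, 0.1483, 0.0706]
eef_rot: [1.0, -0.0, 0.0, 0.0]
contact_force: [0.4, -0.4, -2.3]
opening: 0.165
finger_force: 30.0
```

drive_effector:
  motion: {"ticks":[[0, 0, 0, 0.001, 0, 0, 0], [0, 0, 0, 0.002, 0, 0, 0], [0, 0, 0, 0.002, 0, 0, 0]]}

```text
clock: 26.7
tool_pos: [0.6178, 0.1483, 0.0704]
eef_rot: [1.0, -0.0, 0.0, -0.0]
contact_force: [-4.6, 0.4, 10.2]
opening: 0.17
finger_force: 30.0
```

drive_effector:
  motion: {"ticks":[[0, 0, 0, -0.001, 0, 0, 0], [0.4, 0, 0, -0.001, 0, 0, 0], [0.4, 0, 0, -0.001, 0, 0, 0], [0.4, 0, 0, -0.001, 0, 0, 0], [0.4, 0, 0, -0.02, 0, 0, 0], [0.4, 0, 0, -0.06, 0, 0, 0], [0.4, 0, 0, -0.1, 0, 0, 0], [0.4, -0.02, 0.03, -0.14, 0, 0, 0], [0.4, -0.05, 0.07, -0.15, 0, 0, 0], [0.4, -0.08, 0.11, -0.15, 0, 0, 0]]}

```text
clock: 27.7
tool_pos: [0.5411, 0.041, 0.2208]
eef_rot: [1.0, 0.001, 0.003, -0.0]
contact_force: [0.4, -2.3, -0.4]
opening: 0.402
finger_force: 0.0
```

drive_effector:
  motion: {"ticks":[[0.4, -0.02, 0.045, 0, 0, 0, 0], [0.4, -0.04, 0.09, 0, 0, 0, 0], [0.4, -0.06, 0.135, 0, 0, 0, 0], [0.4, -0.08, 0.18, 0, 0, 0, 0], [0.4, -0.1, 0.225, 0, 0, 0, 0], [0.4, -0.12, 0.27, 0, 0, 0, 0], [0.4, -0.14, 0.31, 0, 0, 0, 0], [0.4, -0.14, 0.35, 0, 0, 0, 0], [0.4, -0.14, 0.35, 0, 0, 0, 0]]}

```text
clock: 28.6
tool_pos: [0.3984, -0.3153, 0.2187]
eef_rot: [1.0, -0.005, 0.001, 0.002]
contact_force: [-0.1, 0.9, -0.1]
opening: 0.396
finger_force: 0.0
```

Run:
```python
from plant import r, camrig, probe_bus
import cv2,numpy as np
from h import *
s=camrig.snapshot("scene")[:,:,::-1];t=camrig.snapshot("top")[:,:,::-1]
cv2.imwrite("pics/end.png",np.hstack([cv2.resize(s[120:300,130:430],(400,240),interpolation=2),cv2.resize(t[90:290,70:403],(400,240),interpolation=2)]))
pt=camrig.camera_params("top")
c=t.astype(int);B,G,Rr=c[:,:,0],c[:,:,1],c[:,:,2];m=((G>.62*Rr)&(B<.6*Rr)&(Rr>60)).astype(np.uint8)
for n,u,v,z in(("tiny",343,143,.047),("small",114,242,.053),("medium",252,229,.059),("large",182,148,.065)):
    k=[q[:,0] for q in cv2.findContours(m,0,1)[0] if cv2.pointPolygonTest(q,(u,v),False)>=0]
    if not k: print(n,"hidden");continue
    P=plane(pt,k[0],z)[:,:2];o=ray(pt,(0,0))[0][:2];d=P.mean(0)-o;L=np.linalg.norm(d)
    if L>.04:P=P[(P-P.mean(0))@(d/L)>-.1*np.ptp(P,0).max()]
    print(n,circ(P))
```

```text
tiny (array([ 0.63231403, -0.19501603]), np.float64(0.02970241968393911), np.float64(0.00024356278906603645))
small (array([0.42164301, 0.28980454]), np.float64(0.03643953268786096), np.float64(0.00021931214237209663))
medium (array([ 0.44910986, -0.00187013]), np.float64(0.043672046840453387), np.float64(0.00020294670456046077))
large (array([0.61753691, 0.14680318]), np.float64(0.05071011278577304), np.float64(0.00021445470873727307))
```

View pics/end.png

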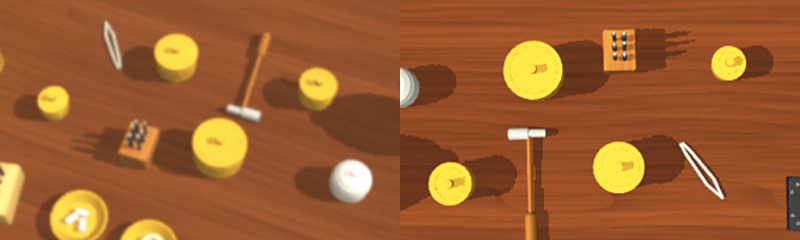

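All four lids lie flat on their pots, within about 1 mm of the original pot centres, and the hammer and punch block haven't moved. I'll let the arm settle and hand the job in.

drive_effector:
  motion: {"ticks":[[0.4, 0, 0, 0, 0, 0, 0], [0.4, 0, 0, 0, 0, 0, 0], [0.4, 0, 0, 0, 0, 0, 0]]}

```text
clock: 29.0
tool_pos: [0.4005, -0.3072, 0.2186]
eef_rot: [1.0, 0.001, -0.0, -0.0]
contact_force: [0.9, -0.2, -0.0]
opening: 0.399
finger_force: 0.0
```

```bash
python3 -c "
from plant import r, camrig, probe_bus
print(r.finish_job())"
```

```text
the job is handed in; nothing more can be done
None
```

The job is handed in at 29 s: the last camera check showed all four lids lying flat on their own pots, the pots within about 2 mm of where they stood, and the hammer and punch block apparently unmoved; no verdict came back.

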